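Lock the test bench's drive shaft with the slotted disc and bar

TASK

Lock the pump test bench's drive shaft: push the yellow ball round to turn the steel disc until its slot lines up with the brass bar, then push the bar by its red ball straight through the disc until it stops against the end of the red keeper on the other side. Only push these parts, do not lift or tilt the bar, leave the other loose things where they are, and finish clear of everything.

Things in the scene. Friction and masses are not known exactly. Their poses are not given: they have to be found in the camera images.
- lockbase: Fixed grey casing of the shaft lock, x = -240 to 100 mm, 130 mm wide, top at z = 25 mm. Origin on the bench (z = 0) below the disc's axis; x = the direction in which the bar is pushed, z up; heights here are above the bench. At its +x end a green gearbox (x = 100 to 160 mm, 90 mm wide, top z = 52 mm) and a red coupling guard (to x = 235 mm, top z = 62 mm).
- guide_strap (a point): Middle of the top of the steel strap (z = 51.5 mm) that bridges the bar's guide, 64 mm before the disc's axis; strap 14 mm along x, 34 mm wide. The dark guide is open on top, x = -200 to -52 mm of the casing, 34 mm wide, walls up to z = 46 mm.
- keeper_end (a point): Middle of the end stop's face inside the red keeper, at the height of the bar, 70 mm beyond the disc's axis along the casing's x. The keeper is 40 mm long (x = 44 to 84 mm), 45 mm wide over its flared mouth, 21 mm wide inside, top z = 51 mm, open on top.
- lock_disc (a joint): Turn of the steel disc about its vertical axis, rad, positive anticlockwise from above, stays where it is left (about 0.09 N m of friction, some 3.5 N at the ball). The slot goes right across the disc, so it lines up with the bar at 0 and equally at pi (3.14); it starts somewhere between 0.5 and 2.64 and can be turned either way, no stop is near.
- disc_center (a point): Centre of the disc, in the plane of its top (z = 48.5 mm). Disc of 80 mm diameter with a slot 20 mm wide right across it, open above, along this frame's x; the slot's floor is black.
- disc_ball (a point): Centre of the yellow ball, 22 mm diameter, on a 9 mm post on the disc, 26 mm from the disc's axis along the disc's own -y; ball centre at z = 73 mm.
- lock_bar: Loose brass bar, 14 x 14 mm, 174 mm long with the 12 mm long tapered nose (nose narrows to 6 mm), 0.3 kg, lying in the guide with 1 mm of play each side. Origin in the middle of its underside, x towards the nose. It slides with a few newtons or less. Its nose starts 46 to 58 mm before the disc's axis and it moves about 116 to 128 mm until it stops.
- bar_nose (a point): Tip of the bar's nose, 87 mm from the bar's middle; on the end stop it lies 70 mm beyond the disc's axis along the casing's x.
- bar_ball (a point): Centre of the red ball, 26 mm diameter, on a 10 mm post near the bar's tail, 165 mm behind the nose tip; ball centre at z = 71 mm. The post passes along the open guide and stops short of the strap.
- union_nut: Loose brass ring nut, 26 mm across, 14 mm high, standing on the casing beside the guide (casing's -y side). Origin under its centre. Leave alone.
- nozzle_cap: Loose blue cap, 22 mm across, 22 mm high, standing on the casing beside the guide (casing's +y side). Origin under its centre. Leave alone.
- wrench: Loose steel wrench lying on the bench on the robot's left. Origin below its middle. Leave alone.
- screwdriver: Loose orange-handled screwdriver lying on the bench to the robot's right. Origin below its middle. Leave alone.
- oil_bottle: Loose amber bottle, 56 mm across, 130 mm high, on the robot's right. Origin under its centre. Leave alone.
- beaker: Loose white cup, 70 mm across, 80 mm high, on the robot's right. Origin under its centre. Leave alone.
- injector: Loose steel injector with a black plug, 28 mm across, 96 mm high, standing on the robot's left. Origin under its centre. Leave alone.
There are look-alikes about, which are no part of the job. There is more than one size of the lock_bar; the job needs the largest.

How it is judged:
By the outcome, as a careful person would: the job done as asked, in the order asked, and still so for the second after the job is handed in, with the robot touching nothing.
It also fails if it takes over 48 s, if anything falls off the work surface, if the arm or the gripper's body presses on something with over 40 N, if the wrist force passes 120 N, or if a joint passes its speed limit or range.

ROBOT

A 7-joint arm with a two-finger parallel gripper is mounted at the origin on the work surface. World frame = base frame: x ahead of the robot, y to its left, z up, the work surface at z = 0. Lengths are in m, angles in rad, forces in N, time in s.
With the tool pointing down it reaches from about 0.4 to 0.85 m from the base axis. Payload 10.4 kg.
Tool frame: the origin (TCP) lies between the finger pads; the fingertips stand 8 mm ahead of it and the grasp point (between the pads) lies 11 mm behind it; z points along the fingers, x is the direction in which the jaws open and shut, and the axes are right-handed (so a half turn about z gives the same grasp; the last joint's range is limited). The gripper opens to 87 mm and grips with 3 to 60 N. Pads are 19 mm wide; open, the fingers measure 117 mm over their backs; the gripper's body (75 mm by 190 mm) begins 51 mm behind the grasp point.
Start: joints at [1.089, 0.332, -0.065, 1.46, 0.022, 1.35, -0.088], TCP at [0.277, -0.56, 0.231] pointing down, gripper open.
Joint ranges: [-2.6, 2.6], [-0.5, 2.12], [-1.47, 1.34], [0.16, 2.42], [-1.27, 4.41], [0.06, 2.06], [-2.6, 2.6]. Speed limits (rad/s): [2.22, 2.22, 2.79, 2.79, 3.14, 3.14, 3.14].

INTERFACE

Orientations are given as a unit quaternion [x, y, z, w].
In Python, from bench import r, viewer gives the robot as it stands.
- The arm moves only by the tool apply_moves, never from a script. Its argument "increments" is a list of rows, each an object with "grip": the closure in counts, from 0 (fully open) to 255 (shut); "xyz": the shift along the tool's x, y, z in mm, a list of three; "rotation": the turn, a rotation vector about the tool's x, y, z in degrees, a list of three. A call has 1 to 5 rows; each row is the pose to reach, as a shift and turn from the pose measured when the call began, along the tool's axes at that moment; what a row does not reach only later rows make up. A row lasts 1/8 s, in which the tool goes at most 62.5 mm and 10.7 degrees, less where a joint would pass 70% of its speed; a pose out of reach is approached as far as the arm can. A call with a gripper value outside its range is refused whole. The fingers move at their own pace and stop on an object; "squeeze" is the grip in N (left out, the last holds). Time passes only in rows, so rows that repeat a pose let the fingers close. It gives the time, the measured TCP pose, the force and the opening at its end, in the units of the state.
- r.read_state(): the state, without advancing time (a new reading comes with each control period).
- viewer.camera(name): name is "scene" or "top" or "wrist"; returns a dict with "img" (420x560x3 uint8, blue, green, red), "range_z" (420x560 float32, m along the optical axis (not along the pixel's ray), 0 where there is no reading), "vertical_fov" (degrees; the focal length in pixels is half the picture's height over the tangent of half this angle, whatever the lens; pixels are square), "cx", "cy" (the principal point, pixels), "rvec" (rotation vector, rad) and "tvec" (3), from world to camera coordinates, as OpenCV has them. Camera axes: x right, y down, z forward; pixel columns grow to the right and rows downward; lengths in m; the calibration is good to about 2 mm. A picture is of the moment at which its call begins.
- r.close_job(): hands the job in, once; it reports no verdict.
The state is a dict: "time": time; "joint_positions": joint angles; "joint_vel": joint speeds; "joint_torque": joint torques, N m; "ee_pos": TCP position; "eef_rot": TCP orientation; "ft_force": force on the tool from outside, world axes, zero at the start; "torque": the same for the moment, N m; "width": finger opening in m.
Only numpy, scipy, OpenCV 4.12 (cv2) and the standard library are available. Lean on these libraries where they do the work, as an engineer would, in place of code of your own. Each camera call takes 0.05 s, during which the arm holds its last target.

## Working session

There is one attempt and no reset: what is moved stays moved. The work goes in short steps, Python scripts to look and compute and a tool call to move; the robot and the scene stay as the last step left them, time stands still between calls to the robot, and variables do not carry over. Pictures are saved under pics/ and viewed, and the job is handed in when it is done.

Besides the shell and the picture viewer there is one more tool, called after ">>>" by a JSON object that holds its "method" and its "body". apply_moves: Moves the arm, as the interface text tells. Its arguments: {"type":"object","properties":{"increments":{"type":"array","items":{"type":"object","properties":{"grip":{"type":"number"},"xyz":{"type":"array","items":{"type":"number"}},"rotation":{"type":"array","items":{"type":"number"}}}}},"squeeze":{"type":"number"}},"required":["increments"]}

```bash
ls; mkdir -p pics; cat > h.py <<'E'
import numpy as np, cv2
from bench import r, viewer
def cam(n):
    c=viewer.camera(n); h=c["img"].shape[0]
    c["f"]=h/2/np.tan(np.radians(c["vertical_fov"])/2)
    c["R"]=cv2.Rodrigues(np.array(c["rvec"],float))[0]; c["t"]=np.array(c["tvec"],float).ravel()
    c["o"]=-c["R"].T@c["t"]; return c
def ray(c,u,v):
    return c["R"].T@np.array([(u-c["cx"])/c["f"],(v-c["cy"])/c["f"],1.])
def onz(c,u,v,z):
    d=ray(c,u,v); return c["o"]+d*(z-c["o"][2])/d[2]
def bydepth(c,u,v):
    return c["o"]+ray(c,u,v)*c["range_z"][int(round(v)),int(round(u))]
def two(c1,p1,c2,p2):
    d1=ray(c1,*p1);d2=ray(c2,*p2)
    s=np.linalg.lstsq(np.c_[d1,-d2],c2["o"]-c1["o"],rcond=None)[0]
    a=c1["o"]+s[0]*d1;b=c2["o"]+s[1]*d2
    return (a+b)/2,np.linalg.norm(a-b)
def proj(c,P):
    q=c["R"]@np.array(P)+c["t"]; return np.array([q[0]/q[2]*c["f"]+c["cx"],q[1]/q[2]*c["f"]+c["cy"]])
E
python3 - <<'E'
from h import *
import pickle
s=r.read_state(); print({k:np.round(v,3) for k,v in s.items()})
for n in("scene","top","wrist"):
    c=cam(n); cv2.imwrite(f"pics/{n}0.png",c["img"]); pickle.dump(c,open(f"{n}0.pkl","wb")); print(n,c["o"],c["f"],c["cx"],c["cy"])
E
```

```text
pics
{'time': np.float64(0.0), 'joint_positions': array([ 1.089,  0.333, -0.065,  1.461,  0.022,  1.35 , -0.089]), 'joint_vel': array([ 0.001,  0.   , -0.001, -0.001, -0.   ,  0.   , -0.   ]), 'joint_torque': array([-1.0000e-03, -6.2327e+01,  2.4000e-02, -3.8990e+01, -6.2000e-02,
        4.0000e-02,  0.0000e+00]), 'ee_pos': array([ 0.277, -0.56 ,  0.23 ]), 'eef_rot': array([ 0.849, -0.528, -0.001, -0.   ]), 'ft_force': array([-0.479, -0.421,  0.078]), 'torque': array([-0.036, -0.012,  0.038]), 'width': np.float64(0.087)}
scene [ 1.06502015 -0.63540956  1.02728189] 486.31020934025656 282.9868501858451 209.04732200540508
top [0.43451361 0.06527239 1.3232214 ] 436.2286104382841 273.43776068684207 215.05504287752845
wrist [ 0.34046639 -0.52735843  0.38219951] 328.3308475983795 279.3952570246575 212.09188645525222
```

View pics/scene0.png

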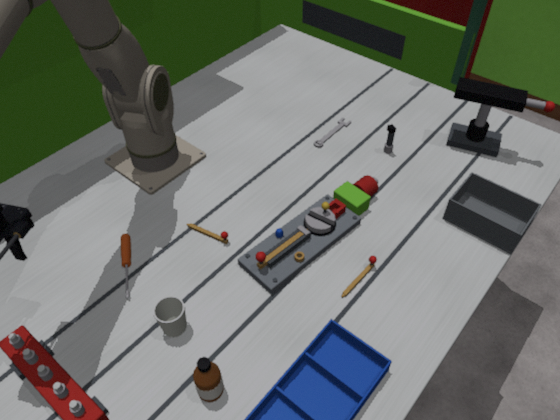

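View pics/top0.png

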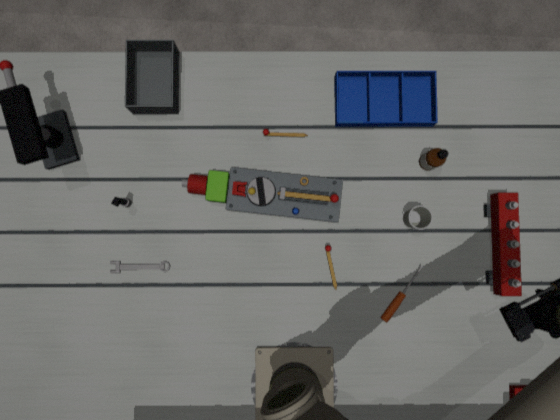

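View pics/wrist0.png

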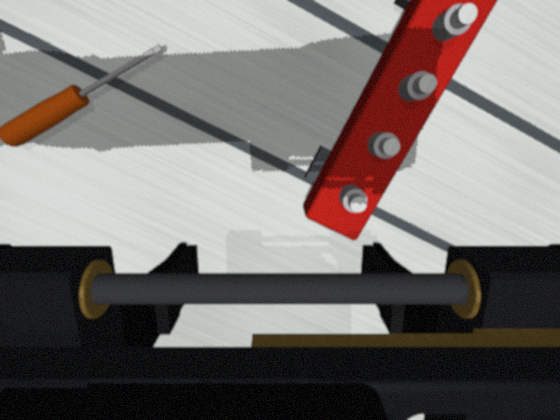

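The scene shows three ball-ended brass bars. In the top view they are the one in the casing's guide (ball 334,198), a loose one (266,132)–(307,135) and another (328,247)–(335,287). The bar in the guide looks longest, so I'll confirm it in an enlarged crop and measure.

```bash
python3 - <<'E'
from h import *
import pickle
t=pickle.load(open("top0.pkl","rb"));s=pickle.load(open("scene0.pkl","rb"))
a=cv2.resize(t["img"][110:295,180:350],None,fx=3.2,fy=3.2,interpolation=cv2.INTER_CUBIC);cv2.imwrite("pics/topc.png",a)
b=cv2.resize(s["img"][165:290,230:390],None,fx=4.5,fy=4.5,interpolation=cv2.INTER_CUBIC);cv2.imwrite("pics/scenec.png",b)
for p in[((266,132),(307,135)),((328,247),(335,287))]:
    P=[onz(t,*q,0.01) for q in p];print(P,np.linalg.norm(P[0]-P[1]))
def blobs(c,lo,hi,name,roi):
    hsv=cv2.cvtColor(c["img"],cv2.COLOR_BGR2HSV)
    m=cv2.inRange(hsv,np.array(lo),np.array(hi))
    n,l,st,ce=cv2.connectedComponentsWithStats(m)
    x0,y0,x1,y1=roi
    for i in range(1,n):
        if st[i,4]>6 and x0<ce[i][0]<x1 and y0<ce[i][1]<y1: print(name,st[i],np.round(ce[i],1))
for c,nm,roi in((t,"top",(180,120,345,225)),(s,"scene",(235,170,385,290))):
    for col,lo,hi in(("red",(0,150,80),(8,255,255)),("yel",(22,130,80),(35,255,255)),("brass",(12,100,80),(24,255,255)),("blue",(105,150,50),(130,255,255)),("green",(45,150,60),(75,255,255))):
        blobs(c,lo,hi,nm+" "+col,roi)
E
```

```text
[array([0.76159121, 0.0812984 , 0.01      ]), array([ 0.75196395, -0.04360857,  0.01      ])] 0.125277428493263
[array([ 0.41126911, -0.10389651,  0.01      ]), array([ 0.29192006, -0.12352171,  0.01      ])] 0.12095182908492061
top red [263 129   6   6  24] [265.6 131.9]
top red [188 175  18  19 266] [196.5 184. ]
top red [232 182  15  14 146] [238.7 188.2]
top red [330 194   8   8  44] [334.  197.9]
top yel [248 188   7   6  33] [251.4 190.5]
top brass [267 133  40   4 115] [286.5 134.3]
top brass [300 177   8   8  40] [303.8 180.6]
top brass [248 188   7   7  36] [251.2 190.7]
top brass [285 191  46  10 232] [307.1 195.9]
top blue [293 208   5   6  26] [295.  210.5]
top green [206 171  23  31 587] [216.8 186. ]
scene red [354 176  23  17 227] [366.9 183.7]
scene red [330 199  16  16 112] [337.2 205.9]
scene red [256 252  10   8  63] [260.3 255.8]
scene red [370 256   6   7  29] [372.5 258.9]
scene yel [322 202   7   7  37] [325.  205.1]
scene brass [322 202   8   7  44] [325.2 205.2]
scene brass [264 232  39  32 235] [282.3 246.5]
scene brass [295 252   9   8  47] [299.1 255.6]
scene brass [342 265  30  32 172] [356.3 280.6]
scene blue [276 229   7   9  48] [278.9 232.9]
scene green [334 182  36  33 670] [352.6 197.6]
```

View pics/topc.png

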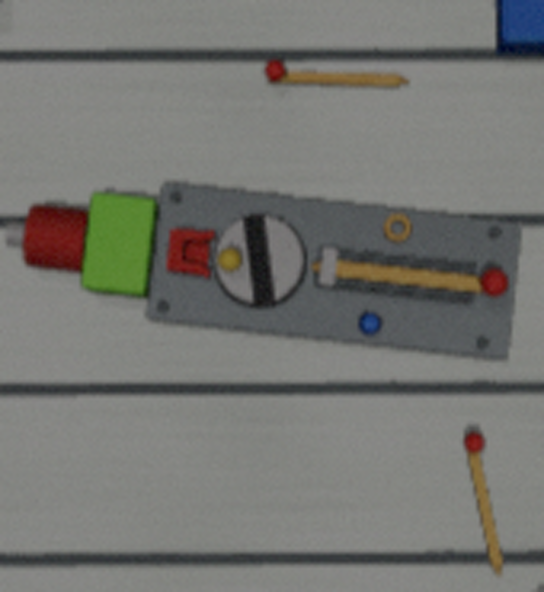

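View pics/scenec.png

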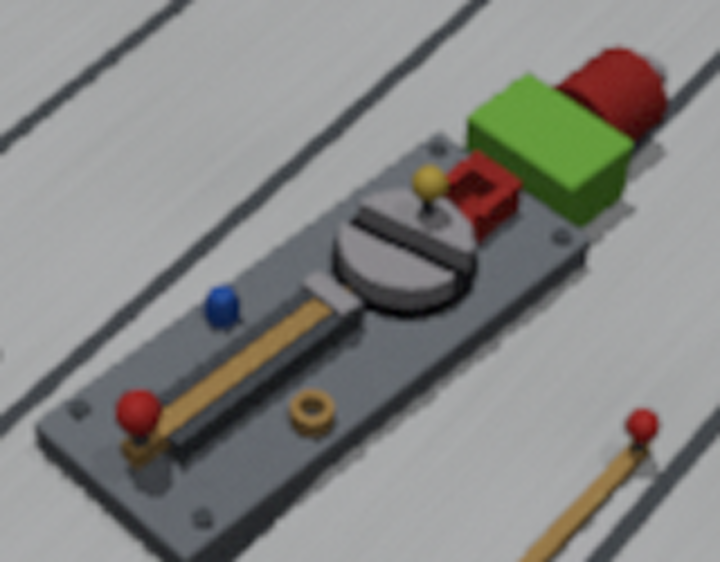

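The crop confirms it. The bar in the casing's guide (red ball at 334,198) is about 174 mm long, against about 125 mm for the two loose ones, and it is the only one lying in a guide. The yellow ball on the disc is at (251,190.5) and the disc's black slot runs almost across the bar. Next I'll triangulate and build the casing frame.

```bash
python3 - <<'E'
from h import *
import pickle
t=pickle.load(open("top0.pkl","rb"));s=pickle.load(open("scene0.pkl","rb"))
yb=two(t,(251.3,190.6),s,(325.1,205.15));print("yellow",yb)
rb=two(t,(334.0,197.9),s,(260.3,255.8));print("red",rb)
print("nut",two(t,(303.8,180.6),s,(299.1,255.6)));print("cap",two(t,(295,210.5),s,(278.9,232.9)))
# casing outline: top view grey; also disc by bright
img=t["img"]; hsv=cv2.cvtColor(img,cv2.COLOR_BGR2HSV)
sub=img[150:230,190:350]; print(img[210,260],img[200,262],img[185,255],img[190,262],img[230,260])
big=cv2.resize(img[160:225,220:350],None,fx=6,fy=6,interpolation=cv2.INTER_CUBIC);cv2.imwrite("pics/tb.png",big)
E
```

```text
yellow (array([0.57515589, 0.12313476, 0.0695273 ]), np.float64(0.0012198101671922917))
red (array([ 0.55336177, -0.11554602,  0.06864856]), np.float64(0.0009151479924064379))
nut (array([ 0.60916428, -0.03137452,  0.0308938 ]), np.float64(0.0005579591477034114))
cap (array([ 0.51975369, -0.00493666,  0.02880023]), np.float64(0.0014242864463746125))
[92 91 87] [29 26 27] [112 112 114] [33 31 32] [66 68 64]
```

View pics/tb.png

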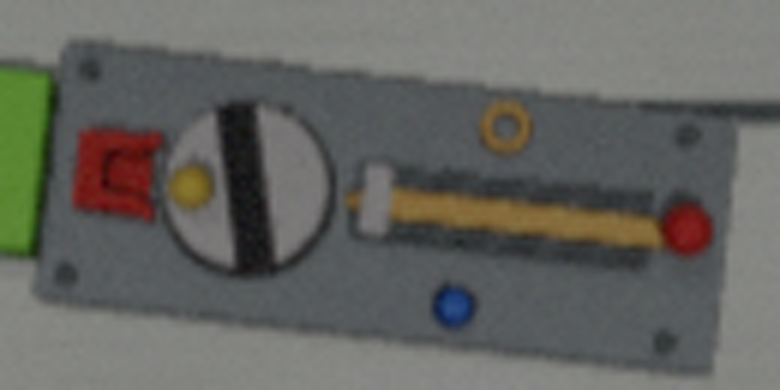

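```bash
cat > m.py <<'E'
from h import *
def measure(t,verbose=1):
    img=t["img"]
    # bench casing corners found from crop; refine by fitting grey mask
    return
E
python3 - <<'E'
from h import *
import pickle
t=pickle.load(open("top0.pkl","rb"));s=pickle.load(open("scene0.pkl","rb"))
px=lambda u,v:(220+(u+.5)/6-.5,160+(v+.5)/6-.5)
C={k:onz(t,*px(*p),.025) for k,p in dict(pl=(68,40),nl=(35,297),pr=(737,120),nr=(712,372)).items()}
# +x end corners: pl (far,-y), nl (near,+y); -x end: pr,nr
for k in C: print(k,C[k].round(4))
X=((C['pl']+C['nl'])-(C['pr']+C['nr']));L=np.linalg.norm(X)/2;X/=2*L
print("len",L,"wid",np.linalg.norm(C['pl']-C['nl']),np.linalg.norm(C['pr']-C['nr']),"X",X, "yaw",np.degrees(np.arctan2(X[1],X[0])))
mid=sum(C.values())/4; print("origin from casing",mid+X*0.07)
# disc: bright mask -> contour -> ellipse
g=cv2.cvtColor(t["img"],cv2.COLOR_BGR2GRAY)
dc=onz(t,*px(250,186),.0485);print("disc c eye",dc)
sl=[onz(t,*px(*p),.0385) for p in((236,104),(258,270))];d=sl[1]-sl[0]
th=np.arctan2(d[1],d[0])-np.arctan2(X[1],X[0]);print("slot angle rel",np.degrees(th)%180, "mid",(sl[0]+sl[1])/2)
yb=two(t,(251.3,190.6),s,(325.1,205.15))[0];rb=two(t,(334.0,197.9),s,(260.3,255.8))[0]
Y=np.array([-X[1],X[0],0])
for n,p in(("yb",yb),("rb",rb),("ybz73",onz(t,251.3,190.6,.073)),("rbz71",onz(t,334,197.9,.071)),("disc",dc)):
    q=p-(mid+X*.07);print(n,"world",p.round(4),"casing",round(q@X,4),round(q@Y,4))
bar=[onz(t,*px(*p),.042) for p in((345,199),(665,232))];b=bar[0]-bar[1];print("bar",bar,"yaw",np.degrees(np.arctan2(b[1],b[0])))
E
```

```text
pl [0.6542 0.1866 0.025 ]
nl [0.5255 0.2028 0.025 ]
pr [ 0.6128 -0.1474  0.025 ]
nr [ 0.487  -0.1334  0.025 ]
len 0.3374679184402753 wid 0.12968359398050494 0.1266624661256747 X [0.11845904 0.99295894 0.        ] yaw 83.19682221996999
origin from casing [0.57817944 0.09667789 0.025     ]
disc c eye [0.57794089 0.09530071 0.0485    ]
slot angle rel 104.18021442891757 mid [0.57864841 0.09702599 0.0385    ]
yb world [0.5752 0.1231 0.0695] casing 0.0259 0.0061
rb world [ 0.5534 -0.1155  0.0686] casing -0.2137 -0.0005
ybz73 world [0.5752 0.1234 0.073 ] casing 0.0262 0.0061
rbz71 world [ 0.5535 -0.1149  0.071 ] casing -0.213 -0.0005
disc world [0.5779 0.0953 0.0485] casing -0.0014 0.0001
bar [array([0.57208492, 0.048763  , 0.042     ]), array([ 0.55523115, -0.10848167,  0.042     ])] yaw 83.88229053568999
```

>>> {"method": "apply_moves", "body": {"increments": [{"grip":255,"xyz":[-30,-36,0],"rotation":[0,0,-5]},{"grip":255,"xyz":[-65,-78,0],"rotation":[0,0,-10]},{"grip":255,"xyz":[-100,-120,0],"rotation":[0,0,-15]},{"grip":255,"xyz":[-135,-162,0],"rotation":[0,0,-21]},{"grip":255,"xyz":[-170,-204,0],"rotation":[0,0,-27]}], "squeeze": 20}}

```text
time: 0.78
ee_pos: [0.3847, -0.3156, 0.23]
eef_rot: [0.95, -0.313, -0.0, -0.0]
ft_force: [1.1, 0.5, -0.3]
width: 0.0447
```

>>> {"method": "apply_moves", "body": {"increments": [{"grip":255,"xyz":[-12,-55,0]},{"grip":255,"xyz":[-24,-110,0]},{"grip":255,"xyz":[-37,-168,0]},{"grip":255,"xyz":[-50,-226,0]},{"grip":255,"xyz":[-63,-284,0]}]}}

```text
$.increments[0]: bad value
```

>>> {"method": "apply_moves", "body": {"increments": [{"grip":255,"xyz":[-12,-55,0]},{"grip":255,"xyz":[-24,-110,0]},{"grip":255,"xyz":[-37,-168,0]},{"grip":255,"xyz":[-48,-210,0]},{"grip":255,"xyz":[-48,-210,0]}]}}

```text
$.increments[0]: bad value
```

```bash
python3 - <<'E'
from h import *
import pickle
for n in("wrist","scene"):
    c=cam(n);cv2.imwrite(f"pics/{n}1.png",c["img"]);pickle.dump(c,open(f"{n}1.pkl","wb"))
s=r.read_state();print(s["time"],s["ee_pos"],s["eef_rot"],s["ft_force"],s["width"],s["joint_positions"].round(2) if hasattr(s["joint_positions"],"round") else s["joint_positions"])
E
```

```text
0.875 [ 0.38723017 -0.31167939  0.23040638] [ 9.50860043e-01 -3.09619267e-01 -9.17230821e-05 -1.03887750e-03] [ 0.4689426  -1.09560876 -0.20406841] 0.03682155787437296 [ 0.87  0.07 -0.29  1.78  0.02  1.3  -0.06]
```

View pics/wrist1.png

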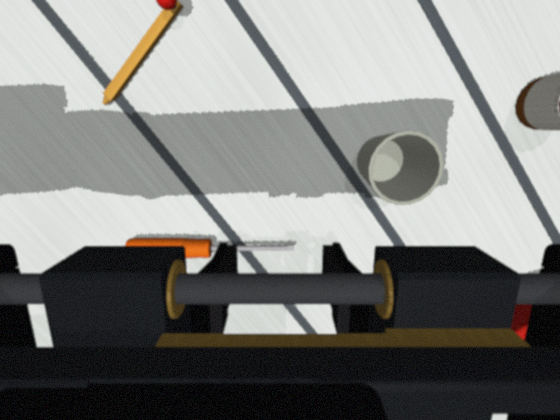

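View pics/scene1.png

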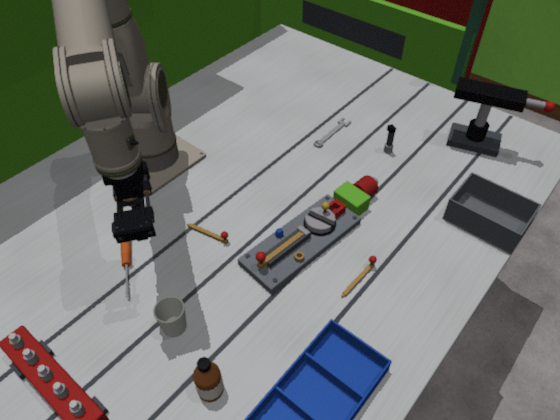

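The moves were refused because a row needs its rotation. The wrist view shows only the bench, the screwdriver and the beaker (405,165), with the gripper still closing.

>>> {"method": "apply_moves", "body": {"increments": [{"grip":255,"xyz":[-12,-55,0],"rotation":[0,0,0]},{"grip":255,"xyz":[-24,-110,0],"rotation":[0,0,0]},{"grip":255,"xyz":[-37,-168,0],"rotation":[0,0,0]},{"grip":255,"xyz":[-50,-226,0],"rotation":[0,0,0]},{"grip":255,"xyz":[-63,-284,0],"rotation":[0,0,0]}]}}

```text
time: 1.5
ee_pos: [0.504, -0.0438, 0.231]
eef_rot: [0.951, -0.31, 0.0, -0.001]
ft_force: [1.6, -0.1, -0.2]
width: 0.0008
```

>>> {"method": "apply_moves", "body": {"increments": [{"grip":255,"xyz":[-12,-55,0],"rotation":[0,0,0]},{"grip":255,"xyz":[-24,-110,0],"rotation":[0,0,0]},{"grip":255,"xyz":[-37,-168,0],"rotation":[0,0,0]},{"grip":255,"xyz":[-47,-215,0],"rotation":[0,0,0]},{"grip":255,"xyz":[-47,-215,0],"rotation":[0,0,0]}]}}

```text
time: 2.12
ee_pos: [0.5927, 0.1616, 0.2305]
eef_rot: [0.951, -0.308, -0.001, -0.002]
ft_force: [-0.4, -0.3, -0.9]
width: 0.0004
```

```bash
cat > snap.py <<'E'
from h import *
import pickle,sys
k=sys.argv[1]
for n in sys.argv[2:]:
    c=cam(n);cv2.imwrite(f"pics/{n}{k}.png",c["img"]);pickle.dump(c,open(f"{n}{k}.pkl","wb"))
s=r.read_state();q=s["eef_rot"]
from scipy.spatial.transform import Rotation as Ro
M=Ro.from_quat(q).as_matrix()
print("t",round(float(s["time"]),3),"pos",np.round(s["ee_pos"],4),"F",np.round(s["ft_force"],1),"w",round(float(s["width"]),4));print("X",M[:,0].round(3),"Y",M[:,1].round(3),"Z",M[:,2].round(3));print("j",np.round(s["joint_positions"],2))
E
python3 snap.py 2 wrist scene
```

```text
t 2.225 pos [0.5929 0.1572 0.2308] F [ 0.4 -0.3 -0.3] w 0.0006
X [ 0.808 -0.59  -0.001] Y [-0.59  -0.808 -0.001] Z [-0.     0.001 -1.   ]
j [ 0.19  0.38 -0.68  1.47  0.24  1.38 -1.13]
```

View pics/wrist2.png

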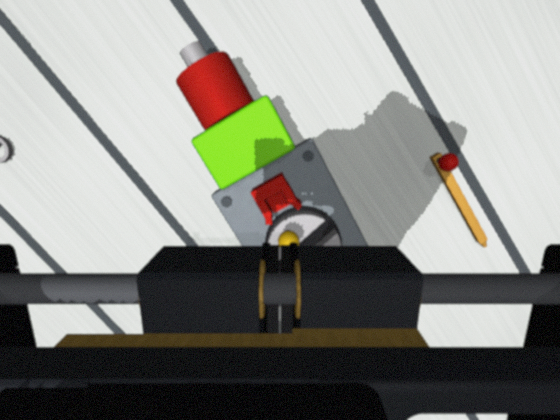

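View pics/scene2.png

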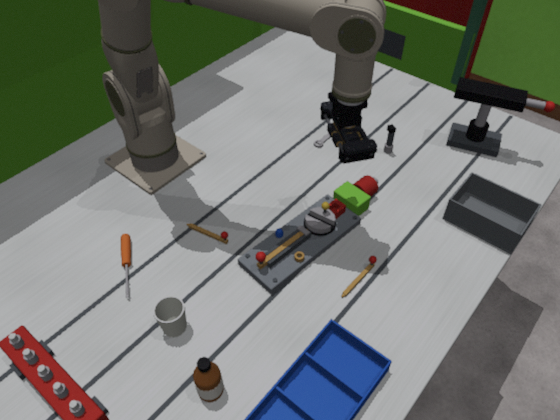

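```bash
python3 - <<'E'
from h import *
import pickle
w=pickle.load(open("wrist2.pkl","rb"));t=pickle.load(open("top0.pkl","rb"));s=pickle.load(open("scene2.pkl","rb"))
hsv=cv2.cvtColor(w["img"],cv2.COLOR_BGR2HSV)
m=cv2.inRange(hsv,(22,130,80),(35,255,255));n,l,st,ce=cv2.connectedComponentsWithStats(m)
print([(st[i],ce[i]) for i in range(1,n) if st[i,4]>10])
print("ball predicted px",proj(w,(.5752,.1232,.073)),"disc",proj(w,(.578,.0962,.0485)))
print("tcp px",proj(w,(.5929,.1572,.231)), "tip", proj(w,(.5929,.1572,.223)))
cv2.imwrite("pics/wc.png",cv2.resize(w["img"][160:420,160:420],None,fx=2.2,fy=2.2))
E
```

```text
[(array([279, 231,  20,  16, 227], dtype=int32), array([287.73127753, 238.55066079]))]
ball predicted px [288.960146   241.85840537] disc [304.87477971 251.65970281]
tcp px [286.30960238 278.61305477] tip [286.04899411 271.78357654]
```

View pics/wc.png

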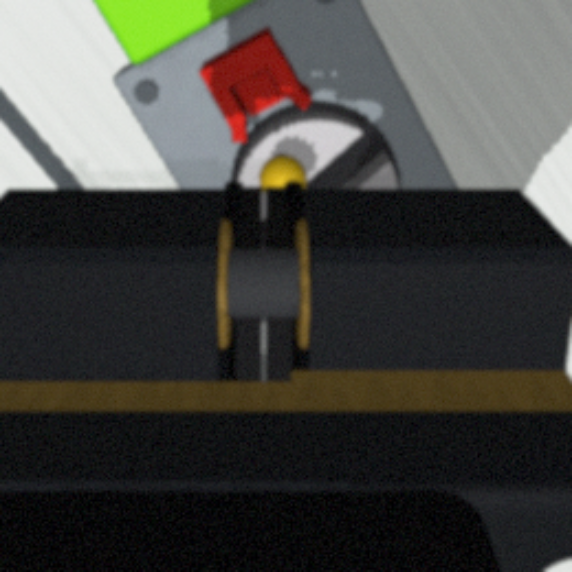

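The wrist view agrees: yellow ball at (288,239), predicted (289,242). Descending beside the ball, on the keeper side, clear of the keeper.

>>> {"method": "apply_moves", "body": {"increments": [{"grip":255,"xyz":[0,0,40],"rotation":[0,0,0]},{"grip":255,"xyz":[0,0,80],"rotation":[0,0,0]},{"grip":255,"xyz":[0,0,115],"rotation":[0,0,0]},{"grip":255,"xyz":[0,0,135],"rotation":[0,0,0]},{"grip":255,"xyz":[0,0,135],"rotation":[0,0,0]}]}}

```text
time: 2.85
ee_pos: [0.5924, 0.1561, 0.095]
eef_rot: [0.95, -0.311, -0.001, 0.0]
ft_force: [0.7, -0.2, 0.0]
width: 0.0003
```

```bash
python3 snap.py 3 wrist scene; python3 -c "
import cv2;a=cv2.imread('pics/scene3.png')[90:290,230:400];cv2.imwrite('pics/s3c.png',cv2.resize(a,None,fx=3,fy=3,interpolation=2))"
```

```text
t 2.95 pos [0.5936 0.1572 0.0972] F [0.1 0.3 0.1] w 0.0005
X [ 0.807 -0.59   0.   ] Y [-0.59  -0.807 -0.002] Z [ 0.001  0.002 -1.   ]
j [ 0.17  0.49 -0.65  1.62  0.32  1.14 -1.19]
```

View pics/s3c.png

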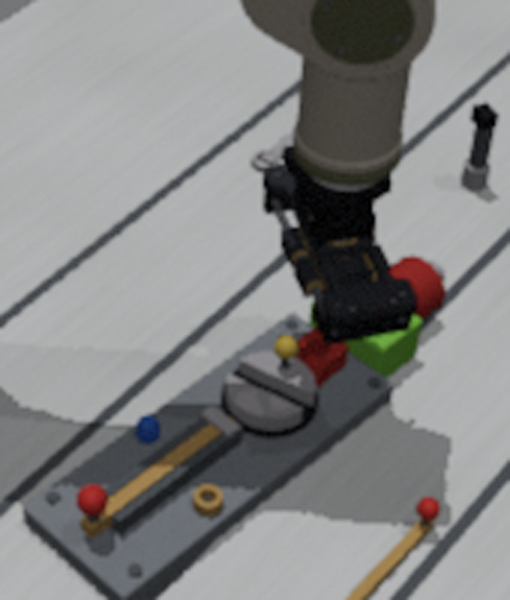

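```bash
python3 - <<'E'
from h import *
import pickle
s=pickle.load(open("scene3.pkl","rb"))
for z in(.089,.097,.108,.159):
    p=proj(s,(.5936,.1572,z));print(z,p,(p-[230,90])*3)
w=pickle.load(open("wrist3.pkl","rb"))
# depth cloud of gripper underside near tool
v,u=np.mgrid[200:420:3,0:560:3];z=w["range_z"][v,u]
P=np.stack([(u-w["cx"])/w["f"]*z,(v-w["cy"])/w["f"]*z,z],-1).reshape(-1,3);P=P[P[:,2]>0]
W=(P-w["t"])@w["R"]
d=W-np.array([.5936,.1572,.0972]);X=np.array([.807,-.59,0]);Y=np.array([-.59,-.807,0])
L=np.c_[d@X,d@Y,d[:,2]];L=L[(abs(L[:,1])<.06)]
for lo in np.arange(-.02,.14,.01):
    k=L[(L[:,2]>=lo)&(L[:,2]<lo+.01)]
    if len(k):print(round(lo,2),len(k),k.min(0).round(3),k.max(0).round(3))
E
```

```text
0.089 [338.83651241 196.2335518 ] [326.50953723 318.70065539]
0.097 [339.07469673 194.14885675] [327.22409018 312.44657024]
0.108 [339.40574047 191.25141467] [328.21722141 303.75424401]
0.159 [340.99633862 177.32979238] [332.98901586 261.98937714]
-0.02 12 [-0.004 -0.009 -0.019] [ 0.003  0.041 -0.011]
-0.01 25 [-0.009 -0.011 -0.008] [ 0.008 -0.009 -0.   ]
0.0 32 [-0.008 -0.011  0.   ] [ 0.006 -0.008  0.01 ]
0.01 33 [-0.008 -0.011  0.01 ] [ 0.006 -0.005  0.019]
0.02 8 [-0.006 -0.011  0.021] [ 0.004 -0.009  0.025]
0.03 80 [-0.006 -0.004  0.036] [0.004 0.009 0.039]
0.04 3 [ 0.004 -0.01   0.049] [ 0.004 -0.007  0.05 ]
0.05 85 [-0.081 -0.036  0.05 ] [0.08  0.029 0.06 ]
0.06 584 [-0.082 -0.038  0.06 ] [0.079 0.027 0.07 ]
0.07 1542 [-0.08  -0.038  0.07 ] [0.079 0.015 0.08 ]
0.08 2128 [-0.05  -0.038  0.08 ] [ 0.055 -0.022  0.09 ]
0.09 2337 [-0.06  -0.026  0.09 ] [ 0.058 -0.017  0.1  ]
0.1 2209 [-0.053 -0.027  0.1  ] [ 0.051 -0.016  0.109]
```

View pics/wrist3.png

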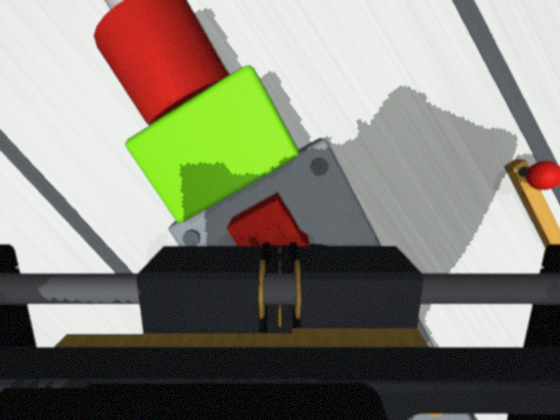

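>>> {"method": "apply_moves", "body": {"increments": [{"grip":255,"xyz":[1,0,15],"rotation":[0,0,0]},{"grip":255,"xyz":[1,0,29],"rotation":[0,0,0]},{"grip":255,"xyz":[1,0,29],"rotation":[0,0,0]},{"grip":255,"xyz":[1,8,29],"rotation":[0,0,0]},{"grip":255,"xyz":[1,14,29],"rotation":[0,0,0]}]}}

```text
time: 3.58
ee_pos: [0.5861, 0.1448, 0.0685]
eef_rot: [0.951, -0.311, 0.001, -0.001]
ft_force: [0.8, -0.6, 0.5]
width: 0.0005
```

```bash
python3 snap.py 4 top scene; python3 -c "
import cv2;a=cv2.imread('pics/scene4.png')[130:290,230:400];b=cv2.imread('pics/top4.png')[150:230,200:350];cv2.imwrite('pics/s4c.png',cv2.resize(a,None,fx=3.5,fy=3.5,interpolation=2));cv2.imwrite('pics/t4c.png',cv2.resize(b,None,fx=5,fy=5,interpolation=2))"
```

```text
t 3.675 pos [0.5861 0.1443 0.0685] F [ 0.  -0.1  0.5] w 0.0007
X [ 0.807 -0.591  0.001] Y [-0.591 -0.807 -0.002] Z [ 0.002  0.001 -1.   ]
j [ 0.18  0.5  -0.64  1.67  0.33  1.08 -1.18]
```

View pics/s4c.png

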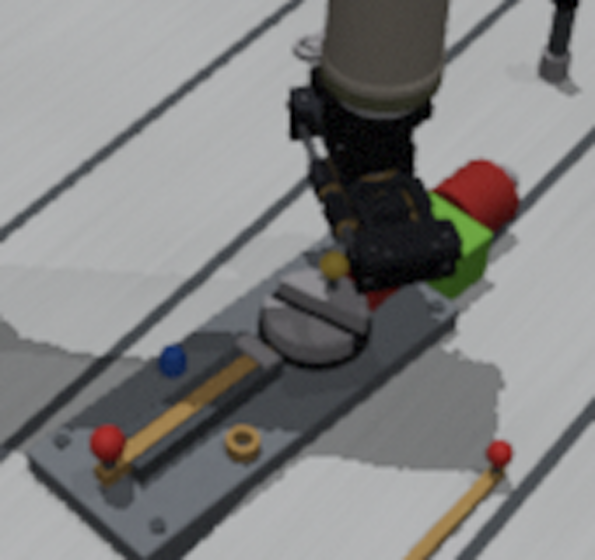

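View pics/t4c.png

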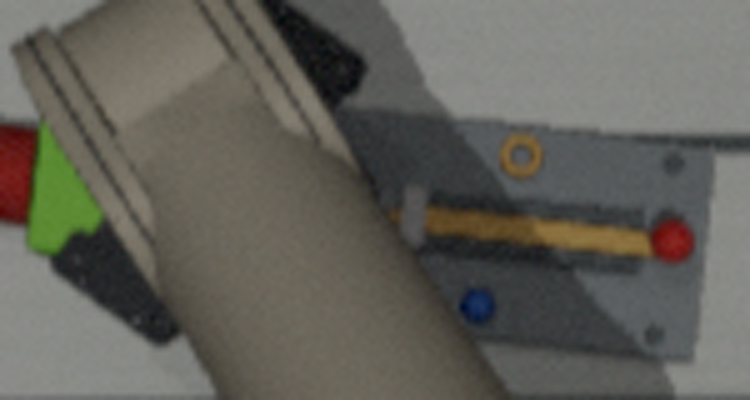

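Everything is clear: the scene crop shows the yellow ball (335,265) just ahead of the fingertips. Now I'll push it.

>>> {"method": "apply_moves", "body": {"increments": [{"grip":255,"xyz":[0,6,0],"rotation":[0,0,0]},{"grip":255,"xyz":[0,12,0],"rotation":[0,0,0]},{"grip":255,"xyz":[0,18,0],"rotation":[0,0,0]},{"grip":255,"xyz":[0,24,0],"rotation":[0,0,0]},{"grip":255,"xyz":[0,28,0],"rotation":[0,0,0]}]}}

```text
time: 4.3
ee_pos: [0.5685, 0.1254, 0.069]
eef_rot: [0.951, -0.309, -0.0, -0.003]
ft_force: [-3.1, 8.8, 0.6]
width: -0.0003
```

```bash
python3 snap.py 5 scene; python3 -c "
import cv2;a=cv2.imread('pics/scene5.png')[150:270,240:390];cv2.imwrite('pics/s5c.png',cv2.resize(a,None,fx=5,fy=5,interpolation=2))"
```

```text
t 4.35 pos [0.5684 0.1244 0.0688] F [-1.6  7.1  1.4] w 0.0006
X [ 0.808 -0.589 -0.002] Y [-0.589 -0.808 -0.004] Z [ 0.001  0.004 -1.   ]
j [ 0.23  0.46 -0.65  1.73  0.31  1.05 -1.15]
```

View pics/s5c.png

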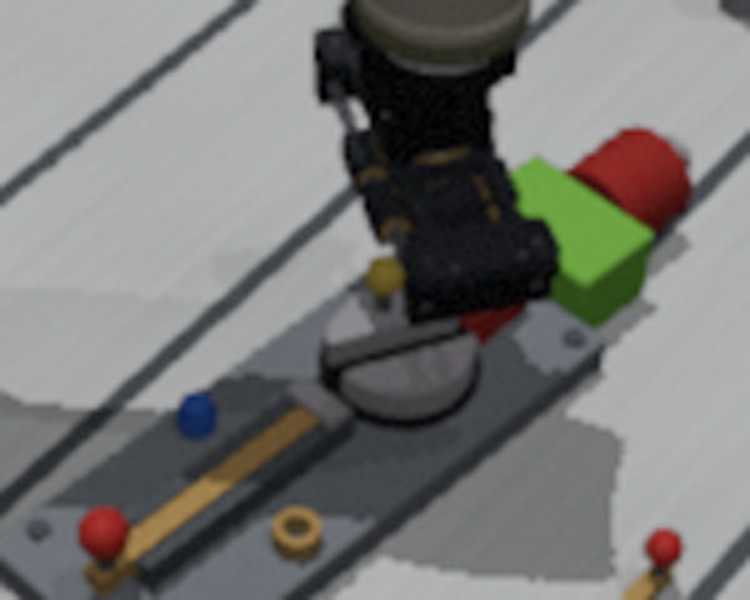

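```bash
cat > ang.py <<'E'
from h import *
import pickle,sys
s=pickle.load(open(f"scene{sys.argv[1]}.pkl","rb"))
hsv=cv2.cvtColor(s["img"],cv2.COLOR_BGR2HSV);m=cv2.inRange(hsv,(20,120,60),(36,255,255));m[:, :300]=0;m[:,350:]=0;m[:190]=0;m[225:]=0
n,l,st,ce=cv2.connectedComponentsWithStats(m)
X=np.array([.1127,.9936,0]);Y=np.array([-X[1],X[0],0]);O=np.array([.578,.0965,0])
for i in range(1,n):
    if st[i,4]>8:
        u=st[i,0]+st[i,2]/2-.5;v=st[i,1]+st[i,3]/2-.5
        for c in((u,v),tuple(ce[i])):
            p=onz(s,*c,.0705)-O;print(st[i],"casing",(p@X).round(4),(p@Y).round(4),"phi",np.degrees(np.arctan2(p@Y,p@X)).round(1))
E
python3 ang.py 0;python3 ang.py 5
```

```text
[322 202   7   8  41] casing 0.0238 0.0049 phi 11.7
[322 202   7   8  41] casing 0.0243 0.0056 phi 13.0
[313 202   8   7  43] casing 0.0087 0.0221 phi 68.5
[313 202   8   7  43] casing 0.0097 0.0221 phi 66.3
```

>>> {"method": "apply_moves", "body": {"increments": [{"grip":255,"xyz":[0,3,0],"rotation":[0,0,0]},{"grip":255,"xyz":[0,6,0],"rotation":[0,0,0]},{"grip":255,"xyz":[0,8,0],"rotation":[0,0,0]},{"grip":255,"xyz":[0,8,0],"rotation":[0,0,0]}]}}

```text
time: 4.85
ee_pos: [0.5639, 0.1182, 0.0692]
eef_rot: [0.951, -0.31, 0.0, -0.003]
ft_force: [2.2, 3.9, -0.0]
width: 0.0006
```

```bash
python3 snap.py 6 scene; python3 ang.py 6; python3 -c "
import cv2;a=cv2.imread('pics/scene6.png')[170:250,260:360];cv2.imwrite('pics/s6c.png',cv2.resize(a,None,fx=7,fy=7,interpolation=2))"
```

```text
t 4.9 pos [0.564  0.1182 0.0691] F [1.2 4.1 0.6] w 0.0006
X [ 0.808 -0.589 -0.001] Y [-0.589 -0.808 -0.005] Z [ 0.002  0.005 -1.   ]
j [ 0.25  0.45 -0.65  1.74  0.3   1.05 -1.14]
[311 203   7   8  41] casing -0.0002 0.0229 phi 90.4
[311 203   7   8  41] casing 0.0006 0.024 phi 88.5
```

View pics/s6c.png

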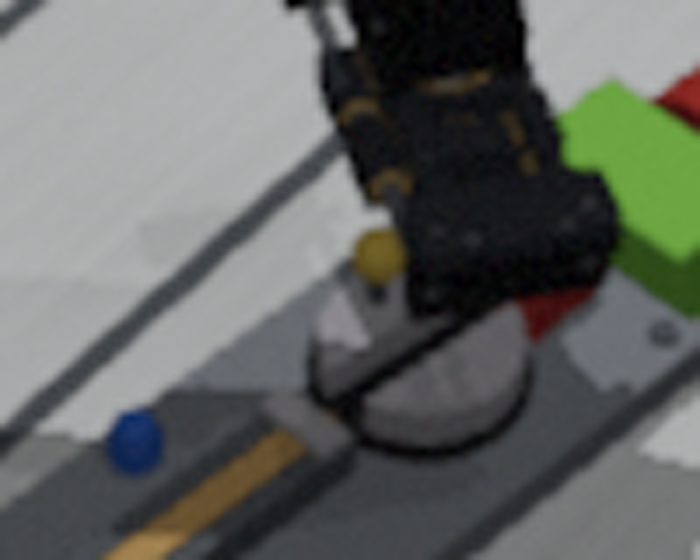

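Ball angle is about 86–90°, so the slot is nearly aligned. I'll back off, rise and look from above with the wrist camera.

>>> {"method": "apply_moves", "body": {"increments": [{"grip":255,"xyz":[0,-8,0],"rotation":[0,0,0]},{"grip":255,"xyz":[0,-16,0],"rotation":[0,0,0]},{"grip":255,"xyz":[0,-16,-50],"rotation":[0,0,0]},{"grip":255,"xyz":[0,-10,-105],"rotation":[0,0,-5]},{"grip":255,"xyz":[0,30,-140],"rotation":[0,0,-15]}]}}

```text
time: 5.52
ee_pos: [0.5468, 0.0952, 0.2116]
eef_rot: [0.984, -0.179, 0.002, -0.004]
ft_force: [1.3, -0.9, 0.4]
width: 0.0007
```

>>> {"method": "apply_moves", "body": {"increments": [{"grip":255,"xyz":[0,40,0],"rotation":[0,0,-10]},{"grip":255,"xyz":[0,80,0],"rotation":[0,0,-18]},{"grip":255,"xyz":[0,90,0],"rotation":[0,0,-18]},{"grip":255,"xyz":[0,90,0],"rotation":[0,0,-18]}]}}

```text
time: 6.02
ee_pos: [0.5153, 0.0109, 0.211]
eef_rot: [1.0, -0.025, 0.002, -0.003]
ft_force: [-0.2, 0.1, -0.0]
width: 0.0006
```

```bash
python3 snap.py 7 wrist scene; python3 ang.py 7
```

```text
t 6.125 pos [0.5154 0.0125 0.2109] F [-0.   0.2  0.1] w 0.0004
X [ 0.999 -0.046  0.004] Y [-0.046 -0.999 -0.007] Z [ 0.004  0.007 -1.   ]
j [ 0.58  0.17 -0.75  1.75  0.11  1.27 -0.24]
[311 203   7   8  40] casing -0.0002 0.0229 phi 90.4
[311 203   7   8  40] casing 0.0011 0.025 phi 87.5
```

View pics/wrist7.png

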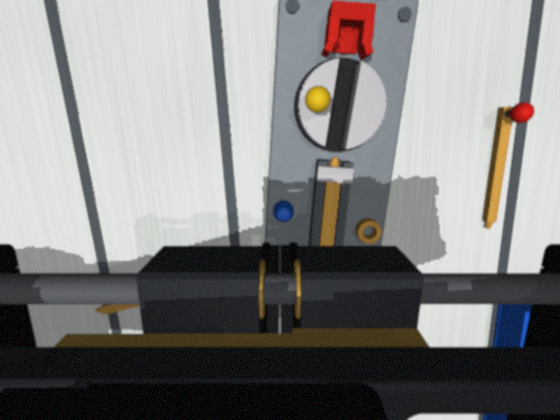

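```bash
cat > slot.py <<'E'
from h import *
import pickle,sys
w=pickle.load(open(f"{sys.argv[1]}.pkl","rb"));x0,y0,x1,y1=map(int,sys.argv[2:6])
g=cv2.cvtColor(w["img"],cv2.COLOR_BGR2GRAY).astype(float)
def edges(rows,ua,ub,z,sign,f=g):
    P=[]
    for v in rows:
        d=np.gradient(cv2.GaussianBlur(f[v:v+1],(5,1),0)[0])[ua:ub]*sign
        k=int(np.argmax(d)); 
        if 0<k<len(d)-1:
            a,b,c=d[k-1:k+2];k=k+(a-c)/(2*(a-2*b+c)+1e-9)
        P.append(onz(w,ua+k,v,z)[:2])
    P=np.array(P);l=cv2.fitLine(P.astype(np.float32),cv2.DIST_HUBER,0,.001,.001).ravel()
    d=l[:2]*np.sign(l[1]); res=np.median(abs((P-l[2:])@[-d[1],d[0]]));return np.degrees(np.arctan2(d[1],d[0])),l[2:],d,res
E
cat > s7.py <<'E'
import sys;sys.argv=["",'wrist7','0','0','0','0'];exec(open('slot.py').read())
A=edges(range(70,135),326,343,.0485,-1);B=edges(range(70,135),343,366,.0485,1)
print("slot L",A,"\nslot R",B)
print("casing L",edges(range(30,170),262,292,.025,-1),"\ncasing R",edges(range(30,150),395,425,.025,1))
b=w["img"].astype(float);sat=b[:,:,2]-b[:,:,0]
print("bar L",edges(range(188,240),314,331,.042,1,sat),"\nbar R",edges(range(188,240),331,345,.042,-1,sat))
hsv=cv2.cvtColor(w["img"],cv2.COLOR_BGR2HSV);m=cv2.inRange(hsv,(20,130,80),(36,255,255))[:160];(c,r0)=cv2.minEnclosingCircle(max(cv2.findContours(m,0,2)[0],key=cv2.contourArea))
print("ball",c,r0,onz(w,*c,.073))
cv2.imwrite("pics/w7c.png",cv2.resize(w["img"][0:250,250:430],None,fx=2.4,fy=2.4,interpolation=2))
E
python3 s7.py
```

```text
slot L (np.float32(79.817535), array([0.5684373, 0.0996043], dtype=float32), array([0.1767834, 0.9842498], dtype=float32), np.float64(6.47304268434218e-05)) 
slot R (np.float32(79.75537), array([0.58796626, 0.0992801 ], dtype=float32), array([0.17785124, 0.98405737], dtype=float32), np.float64(5.0919606498551845e-05))
casing L (np.float32(83.37212), array([0.5135271 , 0.10663785], dtype=float32), array([0.11542033, 0.99331677], dtype=float32), np.float64(6.928497381014405e-05)) 
casing R (np.float32(83.31241), array([0.64343774, 0.10979483], dtype=float32), array([0.11645555, 0.9931959 ], dtype=float32), np.float64(7.013463132190254e-05))
bar L (np.float32(83.298645), array([ 0.55885136, -0.00549279], dtype=float32), array([0.11669412, 0.9931679 ], dtype=float32), np.float64(4.284964971056791e-05)) 
bar R (np.float32(83.34083), array([ 0.5743217 , -0.00083446], dtype=float32), array([0.11596288, 0.9932535 ], dtype=float32), np.float64(5.769623187200948e-05))
ball (317.7272644042969, 98.90908813476562) 12.652477264404297 [0.55279502 0.10270162 0.073     ]
```

View pics/w7c.png

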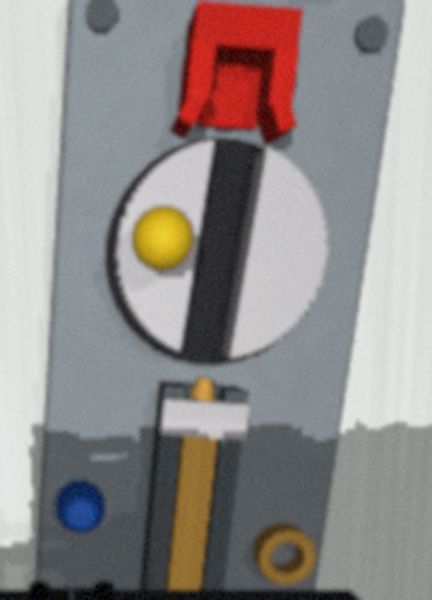

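The slot is 3.5° short: edges at 79.8° against 83.3° for the casing and the bar. I'll go back for a small nudge, about 1.6 mm at the ball.

>>> {"method": "apply_moves", "body": {"increments": [{"grip":255,"xyz":[15,-55,0],"rotation":[0,0,4]},{"grip":255,"xyz":[35,-110,0],"rotation":[0,0,4]},{"grip":255,"xyz":[35,-124,40],"rotation":[0,0,4]},{"grip":255,"xyz":[35,-124,85],"rotation":[0,0,4]},{"grip":255,"xyz":[35,-124,105],"rotation":[0,0,4]}]}}

```text
time: 6.75
ee_pos: [0.5553, 0.1368, 0.1046]
eef_rot: [0.998, -0.057, 0.0, -0.004]
ft_force: [1.0, 0.3, 0.9]
width: 0.0003
```

```bash
python3 snap.py 8 scene; python3 -c "
import cv2;a=cv2.imread('pics/scene8.png')[150:250,260:385];cv2.imwrite('pics/s8c.png',cv2.resize(a,None,fx=5,fy=5,interpolation=2))"
```

```text
t 6.8 pos [0.5548 0.1361 0.1032] F [-0.9 -1.3 -1.6] w 0.0004
X [ 0.993 -0.115 -0.001] Y [-0.115 -0.993 -0.007] Z [-0.     0.007 -1.   ]
j [ 0.31  0.43 -0.76  1.72  0.32  1.12 -0.66]
```

View pics/s8c.png

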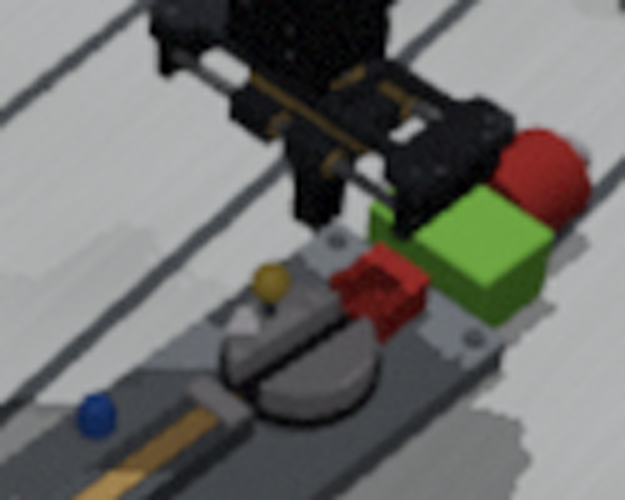

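>>> {"method": "apply_moves", "body": {"increments": [{"grip":255,"xyz":[1,0,20],"rotation":[0,0,0]},{"grip":255,"xyz":[1,0,34],"rotation":[0,0,0]},{"grip":255,"xyz":[1,6,34],"rotation":[0,0,0]},{"grip":255,"xyz":[1,11,34],"rotation":[0,0,0]},{"grip":255,"xyz":[1,11,34],"rotation":[0,0,0]}]}}

```text
time: 7.42
ee_pos: [0.5551, 0.1245, 0.0699]
eef_rot: [0.998, -0.058, 0.0, -0.003]
ft_force: [-0.0, -0.3, 0.1]
width: 0.0007
```

>>> {"method": "apply_moves", "body": {"increments": [{"grip":255,"xyz":[0,1.5,0],"rotation":[0,0,0]},{"grip":255,"xyz":[0,1.5,0],"rotation":[0,0,0]}]}}

```text
time: 7.68
ee_pos: [0.5552, 0.1228, 0.0702]
eef_rot: [0.998, -0.058, 0.001, -0.003]
ft_force: [0.0, -0.3, -0.3]
width: 0.0005
```

Target is about y = 0.1207, with no contact yet.

>>> {"method": "apply_moves", "body": {"increments": [{"grip":255,"xyz":[0,1,0],"rotation":[0,0,0]},{"grip":255,"xyz":[0,1,0],"rotation":[0,0,0]}]}}

```text
time: 7.92
ee_pos: [0.5551, 0.1219, 0.0702]
eef_rot: [0.998, -0.058, 0.001, -0.003]
ft_force: [-0.1, 0.2, -0.2]
width: 0.0004
```

>>> {"method": "apply_moves", "body": {"increments": [{"grip":255,"xyz":[0,1,0],"rotation":[0,0,0]},{"grip":255,"xyz":[0,1,0],"rotation":[0,0,0]}]}}

```text
time: 8.18
ee_pos: [0.555, 0.1215, 0.0703]
eef_rot: [0.998, -0.058, 0.001, -0.004]
ft_force: [0.2, 2.9, 0.1]
width: 0.0006
```

>>> {"method": "apply_moves", "body": {"increments": [{"grip":255,"xyz":[0,1,0],"rotation":[0,0,0]},{"grip":255,"xyz":[0,1.8,0],"rotation":[0,0,0]},{"grip":255,"xyz":[0,1.8,0],"rotation":[0,0,0]}]}}

```text
time: 8.55
ee_pos: [0.5544, 0.1202, 0.0703]
eef_rot: [0.998, -0.058, 0.0, -0.004]
ft_force: [-1.6, 4.4, -0.1]
width: 0.0003
```

>>> {"method": "apply_moves", "body": {"increments": [{"grip":255,"xyz":[0,-8,0],"rotation":[0,0,0]},{"grip":255,"xyz":[0,-14,-20],"rotation":[0,0,0]},{"grip":255,"xyz":[0,-14,-75],"rotation":[0,0,0]},{"grip":255,"xyz":[0,20,-125],"rotation":[0,0,0]},{"grip":255,"xyz":[0,75,-142],"rotation":[0,0,0]}]}}

```text
time: 9.18
ee_pos: [0.5468, 0.0461, 0.2165]
eef_rot: [0.998, -0.056, 0.003, -0.004]
ft_force: [0.4, -1.4, -0.4]
width: 0.0006
```

>>> {"method": "apply_moves", "body": {"increments": [{"grip":255,"xyz":[-10,40,0],"rotation":[0,0,0]},{"grip":255,"xyz":[-20,55,0],"rotation":[0,0,0]},{"grip":255,"xyz":[-20,55,0],"rotation":[0,0,0]}]}}

```text
time: 9.55
ee_pos: [0.5208, -0.0074, 0.2173]
eef_rot: [0.998, -0.057, 0.004, -0.004]
ft_force: [0.6, -0.6, 0.3]
width: 0.0001
```

```bash
python3 snap.py 9 wrist
```

```text
t 9.6 pos [ 0.5212 -0.0062  0.2171] F [ 0.1  0.2 -0. ] w 0.0006
X [ 0.994 -0.112  0.008] Y [-0.111 -0.994 -0.008] Z [ 0.009  0.008 -1.   ]
j [ 0.62  0.17 -0.76  1.73  0.12  1.28 -0.28]
```

View pics/wrist9.png

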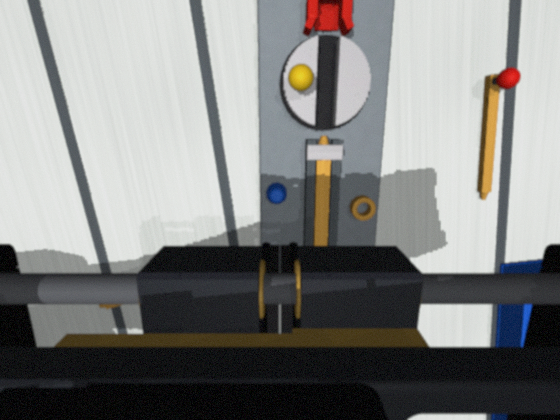

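```bash
cat > s9.py <<'E'
import sys;sys.argv=["",'wrist9','0','0','0','0'];exec(open('slot.py').read())
A=edges(range(48,118),308,327,.0485,-1);B=edges(range(48,118),327,350,.0485,1)
print("slot L",A,"\nslot R",B)
C=edges(range(20,160),250,270,.025,-1);D=edges(range(20,140),375,405,.025,1);print("casing",C[0],D[0])
b=w["img"].astype(float);sat=b[:,:,2]-b[:,:,0]
E=edges(range(168,235),308,323,.042,1,sat);F=edges(range(168,235),323,340,.042,-1,sat)
print("bar",E[0],F[0]);n=np.array([-.9933,.1162]);
for l in(A,B,E,F):print(round(float((l[1]-np.array([.578,.0965]))@n)*1000,2))
E
python3 s9.py
```

```text
slot L (np.float32(82.680405), array([0.56998515, 0.11122544], dtype=float32), array([0.12740375, 0.9918509 ], dtype=float32), np.float64(6.490376022784554e-05)) 
slot R (np.float32(82.60036), array([0.58717424, 0.09467157], dtype=float32), array([0.12878937, 0.991672  ], dtype=float32), np.float64(4.022078938038238e-05))
casing 83.353775 83.29238
bar 83.30694 83.40348
9.67
-9.33
7.2
-7.61
```

The slot is now within 0.7° of the bar, with centre offset below 0.5 mm. Next I'll move behind the red ball.

>>> {"method": "apply_moves", "body": {"increments": [{"grip":255,"xyz":[15,50,0],"rotation":[0,0,0]},{"grip":255,"xyz":[30,100,0],"rotation":[0,0,0]},{"grip":255,"xyz":[44,149,0],"rotation":[0,0,0]},{"grip":255,"xyz":[44,149,40],"rotation":[0,0,0]},{"grip":255,"xyz":[44,149,80],"rotation":[0,0,0]}]}}

```text
time: 10.22
ee_pos: [0.5502, -0.1578, 0.1357]
eef_rot: [0.998, -0.056, 0.005, -0.004]
ft_force: [0.5, 0.7, 0.1]
width: 0.0003
```

```bash
python3 snap.py 10 scene wrist; python3 -c "
import cv2;a=cv2.imread('pics/scene10.png')[150:300,220:385];cv2.imwrite('pics/s10c.png',cv2.resize(a,None,fx=4,fy=4,interpolation=2))"
```

```text
t 10.325 pos [ 0.5474 -0.1568  0.1326] F [-0.6 -0.6 -0.3] w 0.0003
X [ 0.994 -0.11   0.002] Y [-0.11  -0.994 -0.011] Z [ 0.003  0.01  -1.   ]
j [ 0.74  0.36 -0.64  1.7   0.22  1.15 -0.07]
```

View pics/s10c.png

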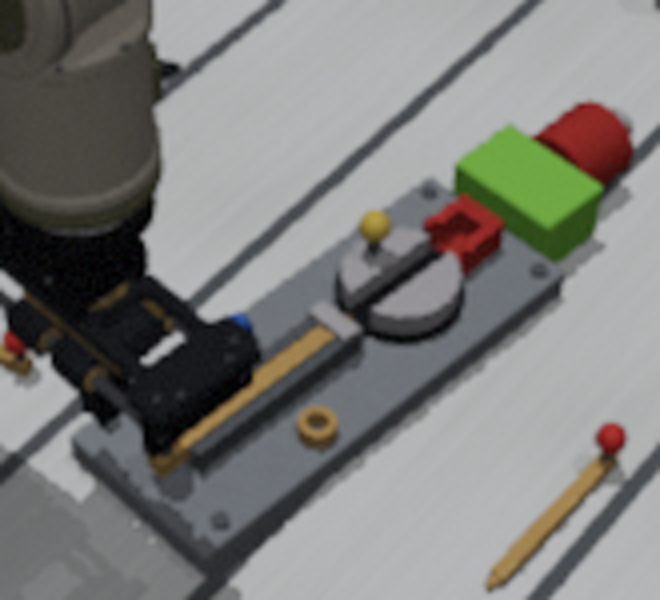

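View pics/wrist10.png

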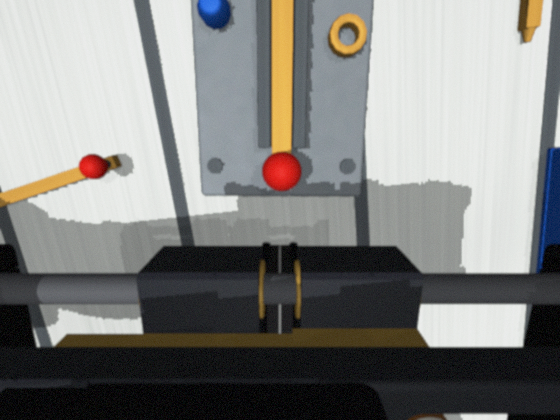

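```bash
python3 - <<'E'
from h import *
import pickle
w=pickle.load(open("wrist10.pkl","rb"))
hsv=cv2.cvtColor(w["img"],cv2.COLOR_BGR2HSV);m=cv2.inRange(hsv,(0,150,80),(8,255,255));m[:,:240]=0;m[:,330:]=0
(c,r0)=cv2.minEnclosingCircle(max(cv2.findContours(m,0,2)[0],key=cv2.contourArea));print(c,r0)
p=onz(w,*c,.071);print(p,two(w,c,pickle.load(open("top0.pkl","rb")),(334,197.9)))
d=p-np.array([.5474,-.1568,.071]);print("tool",d@[.994,-.11,0],d@[-.11,-.994,0]); print("casing x",(p-[.578,.0965,0])@[.1162,.9933,0])
E
```

```text
(281.1428527832031, 170.9761962890625) 19.281774520874023
[ 0.55341249 -0.11359819  0.071     ] (array([ 0.55333064, -0.11391273,  0.07345885]), np.float64(0.0012628779500482305))
tool 0.0012242196111735071 -0.04360397140583358
casing x -0.21154760240036435
```

>>> {"method": "apply_moves", "body": {"increments": [{"grip":255,"xyz":[0,0,30],"rotation":[0,0,0]},{"grip":255,"xyz":[0,0,55],"rotation":[0,0,0]},{"grip":255,"xyz":[0,0,64],"rotation":[0,0,0]},{"grip":255,"xyz":[0,0,64],"rotation":[0,0,0]}]}}

```text
time: 10.82
ee_pos: [0.5484, -0.1557, 0.0697]
eef_rot: [0.998, -0.055, 0.002, -0.005]
ft_force: [-0.1, -0.0, 1.3]
width: 0.0004
```

>>> {"method": "apply_moves", "body": {"increments": [{"grip":255,"xyz":[0,-8,0],"rotation":[0,0,0]},{"grip":255,"xyz":[0,-16,0],"rotation":[0,0,0]},{"grip":255,"xyz":[0,-21,0],"rotation":[0,0,0]},{"grip":255,"xyz":[0,-26,0],"rotation":[0,0,0]},{"grip":255,"xyz":[0,-31,0],"rotation":[0,0,0]}]}}

```text
time: 11.45
ee_pos: [0.5518, -0.1251, 0.0702]
eef_rot: [0.998, -0.055, 0.002, -0.005]
ft_force: [-1.0, -3.2, 2.7]
width: 0.0003
```

```bash
python3 snap.py 11 scene wrist; python3 -c "
import cv2;a=cv2.imread('pics/scene11.png')[150:300,220:385];cv2.imwrite('pics/s11c.png',cv2.resize(a,None,fx=4,fy=4,interpolation=2))"
```

```text
t 11.55 pos [ 0.5519 -0.1242  0.0701] F [-0.3 -1.4  0.7] w 0.0004
X [ 0.994 -0.108  0.003] Y [-0.108 -0.994 -0.011] Z [ 0.004  0.011 -1.   ]
j [ 0.67  0.42 -0.63  1.77  0.27  1.04 -0.17]
```

View pics/wrist11.png

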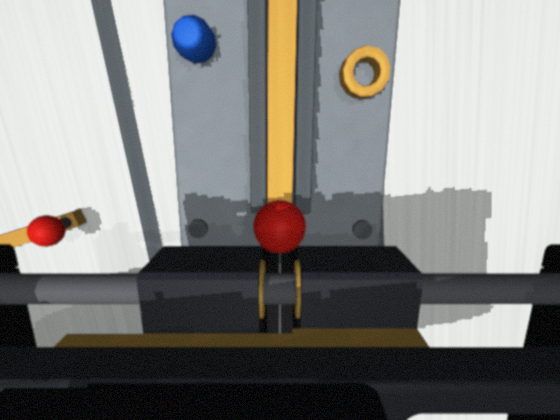

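View pics/s11c.png

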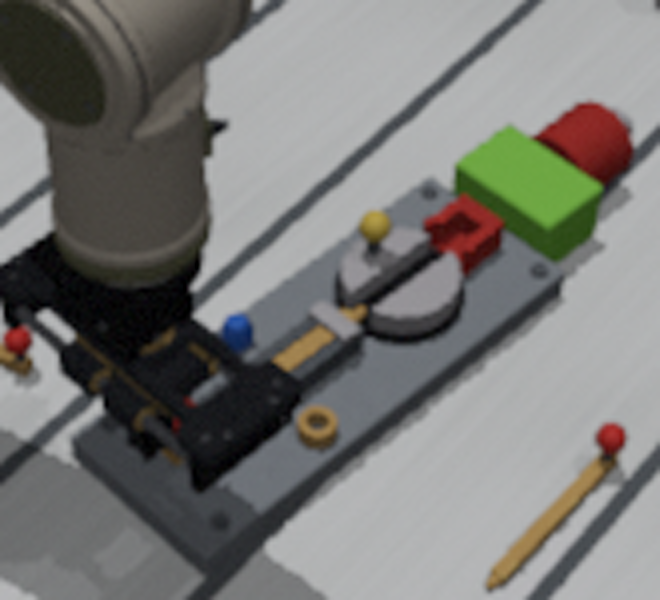

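The push is going well: the red ball (279,227) is centred on the fingers and the bar nose is entering the disc. Continuing.

>>> {"method": "apply_moves", "body": {"increments": [{"grip":255,"xyz":[0,-7,0],"rotation":[0,0,0]},{"grip":255,"xyz":[0,-14,0],"rotation":[0,0,0]},{"grip":255,"xyz":[0,-21,0],"rotation":[0,0,0]},{"grip":255,"xyz":[0.3,-28,0],"rotation":[0,0,0]},{"grip":255,"xyz":[0.3,-35,0],"rotation":[0,0,0]}]}}

```text
time: 12.18
ee_pos: [0.5559, -0.0887, 0.0703]
eef_rot: [0.999, -0.054, 0.001, -0.006]
ft_force: [-0.2, -1.0, -1.0]
width: 0.0003
```

>>> {"method": "apply_moves", "body": {"increments": [{"grip":255,"xyz":[0,-7,0],"rotation":[0,0,0]},{"grip":255,"xyz":[0,-14,0],"rotation":[0,0,0]},{"grip":255,"xyz":[0,-21,0],"rotation":[0,0,0]},{"grip":255,"xyz":[0.3,-28,0],"rotation":[0,0,0]},{"grip":255,"xyz":[0.3,-35,0],"rotation":[0,0,0]}]}}

```text
time: 12.8
ee_pos: [0.56, -0.0535, 0.0708]
eef_rot: [0.999, -0.054, 0.001, -0.006]
ft_force: [0.1, -2.3, 0.4]
width: 0.0001
```

```bash
python3 snap.py 12 scene wrist; python3 -c "
import cv2;a=cv2.imread('pics/scene12.png')[150:300,220:385];cv2.imwrite('pics/s12c.png',cv2.resize(a,None,fx=4,fy=4,interpolation=2))"
```

```text
t 12.9 pos [ 0.5601 -0.0527  0.0708] F [-0.2 -0.5 -0.5] w 0.0004
X [ 0.994 -0.107  0.002] Y [-0.107 -0.994 -0.012] Z [ 0.004  0.012 -1.   ]
j [ 0.57  0.42 -0.66  1.78  0.28  1.04 -0.3 ]
```

View pics/wrist12.png

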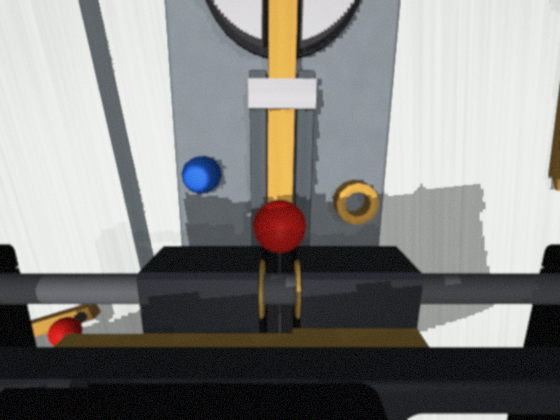

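>>> {"method": "apply_moves", "body": {"increments": [{"grip":255,"xyz":[0,-7,0],"rotation":[0,0,0]},{"grip":255,"xyz":[0,-14,0],"rotation":[0,0,0]},{"grip":255,"xyz":[0.3,-20,0],"rotation":[0,0,0]},{"grip":255,"xyz":[0.3,-24,0],"rotation":[0,0,0]},{"grip":255,"xyz":[0.3,-27,0],"rotation":[0,0,0]}]}}

```text
time: 13.52
ee_pos: [0.5632, -0.0256, 0.0711]
eef_rot: [0.999, -0.053, 0.001, -0.006]
ft_force: [0.3, -1.8, 0.5]
width: 0.0004
```

>>> {"method": "apply_moves", "body": {"increments": [{"grip":255,"xyz":[0,-2,0],"rotation":[0,0,0]},{"grip":255,"xyz":[0,-3,0],"rotation":[0,0,0]},{"grip":255,"xyz":[0,-4,0],"rotation":[0,0,0]}]}}

```text
time: 13.9
ee_pos: [0.5636, -0.0217, 0.0711]
eef_rot: [0.999, -0.053, 0.001, -0.006]
ft_force: [-0.7, -1.5, 0.3]
width: 0.0006
```

>>> {"method": "apply_moves", "body": {"increments": [{"grip":255,"xyz":[0,-1,0],"rotation":[0,0,0]},{"grip":255,"xyz":[0,-2,0],"rotation":[0,0,0]}]}}

```text
time: 14.15
ee_pos: [0.5638, -0.0198, 0.0711]
eef_rot: [0.999, -0.054, 0.001, -0.006]
ft_force: [0.7, -1.6, 0.0]
width: 0.0005
```

>>> {"method": "apply_moves", "body": {"increments": [{"grip":255,"xyz":[0,-1,0],"rotation":[0,0,0]},{"grip":255,"xyz":[0,-2,0],"rotation":[0,0,0]}]}}

```text
time: 14.4
ee_pos: [0.564, -0.0194, 0.0711]
eef_rot: [0.999, -0.054, 0.001, -0.005]
ft_force: [-0.6, -7.8, 1.5]
width: 0.0005
```

>>> {"method": "apply_moves", "body": {"increments": [{"grip":255,"xyz":[0,-2,0],"rotation":[0,0,0]},{"grip":255,"xyz":[0,-2.5,0],"rotation":[0,0,0]}]}}

```text
time: 14.65
ee_pos: [0.5641, -0.0193, 0.0711]
eef_rot: [0.998, -0.055, 0.001, -0.003]
ft_force: [-1.7, -9.7, 2.6]
width: 0.0006
```

```bash
python3 snap.py 13 scene wrist; python3 -c "
import cv2;a=cv2.imread('pics/scene13.png')[150:300,220:385];cv2.imwrite('pics/s13c.png',cv2.resize(a,None,fx=4,fy=4,interpolation=2))"
```

```text
t 14.75 pos [ 0.5641 -0.0193  0.0711] F [-1.8 -9.1  2.3] w 0.0006
X [ 0.994 -0.11   0.002] Y [-0.11  -0.994 -0.007] Z [ 0.002  0.007 -1.   ]
j [ 0.51  0.43 -0.67  1.77  0.29  1.04 -0.37]
```

View pics/wrist13.png

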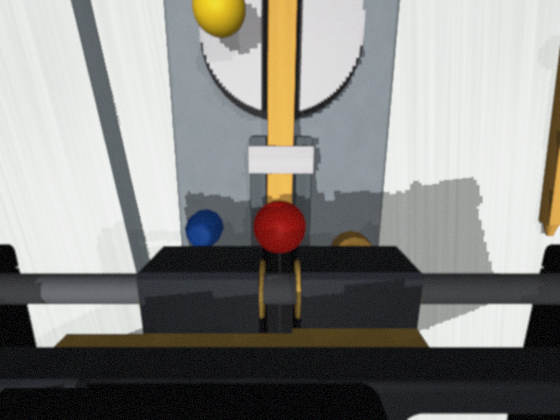

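View pics/s13c.png

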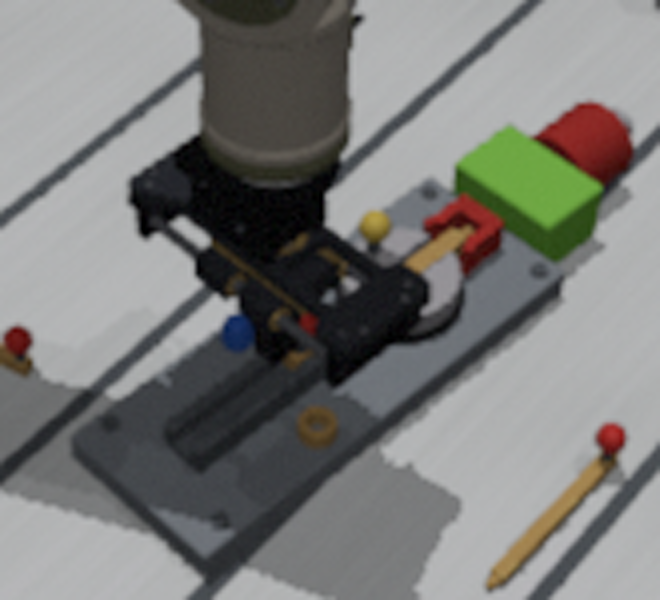

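The bar has stopped with force rising to 9.7 N and no further movement, and its nose is inside the keeper. Backing off, rising and checking.

>>> {"method": "apply_moves", "body": {"increments": [{"grip":255,"xyz":[0,8,0],"rotation":[0,0,0]},{"grip":255,"xyz":[0,20,0],"rotation":[0,0,0]},{"grip":255,"xyz":[0,20,-50],"rotation":[0,0,0]},{"grip":255,"xyz":[0,20,-105],"rotation":[0,0,0]},{"grip":255,"xyz":[-30,20,-145],"rotation":[0,0,0]}]}}

```text
time: 15.38
ee_pos: [0.5327, -0.037, 0.2182]
eef_rot: [0.998, -0.055, 0.002, -0.004]
ft_force: [0.7, -1.0, 0.1]
width: 0.0004
```

>>> {"method": "apply_moves", "body": {"increments": [{"grip":255,"xyz":[0,-8,-20],"rotation":[0,0,0]},{"grip":255,"xyz":[0,-8,-20],"rotation":[0,0,0]}]}}

```text
time: 15.62
ee_pos: [0.5343, -0.0289, 0.2399]
eef_rot: [0.998, -0.055, 0.004, -0.004]
ft_force: [-1.3, -0.6, -0.1]
width: 0.0004
```

```bash
python3 snap.py 14 scene wrist top; python3 - <<'E'
from h import *
import pickle
s=pickle.load(open("scene14.pkl","rb"));t=pickle.load(open("top14.pkl","rb"));w=pickle.load(open("wrist14.pkl","rb"))
cv2.imwrite('pics/s14c.png',cv2.resize(s["img"][150:300,220:385],None,fx=4,fy=4,interpolation=2))
print("expected nose px",proj(w,(.578+.07*.1162,.0965+.07*.9933,.042)))
E
```

```text
t 15.775 pos [ 0.5331 -0.0297  0.237 ] F [-0.5  0.2 -0.3] w 0.0004
X [ 0.994 -0.11   0.002] Y [-0.11  -0.994 -0.009] Z [ 0.003  0.008 -1.   ]
j [ 0.62  0.19 -0.73  1.66  0.12  1.33 -0.23]
expected nose px [311.00789276 -16.10799411]
```

View pics/wrist14.png

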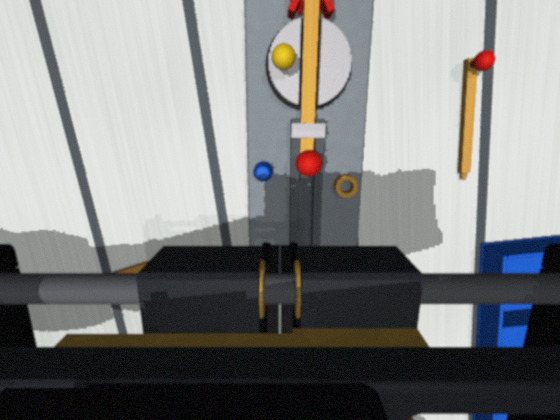

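View pics/s14c.png

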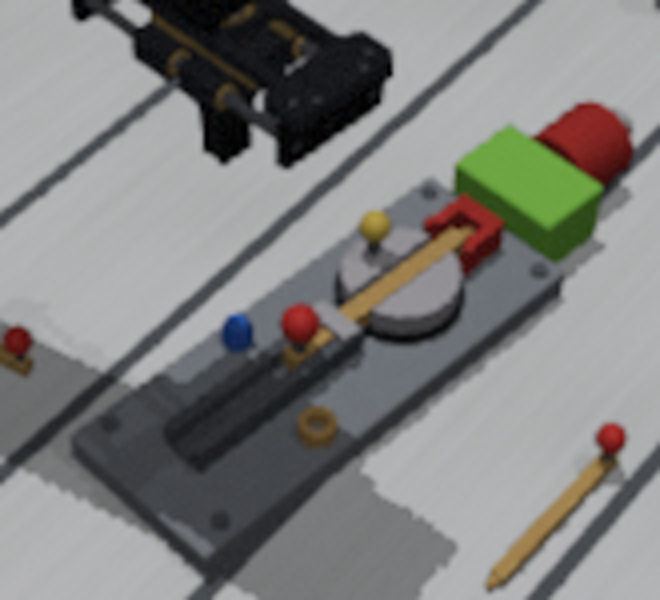

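View pics/top14.png

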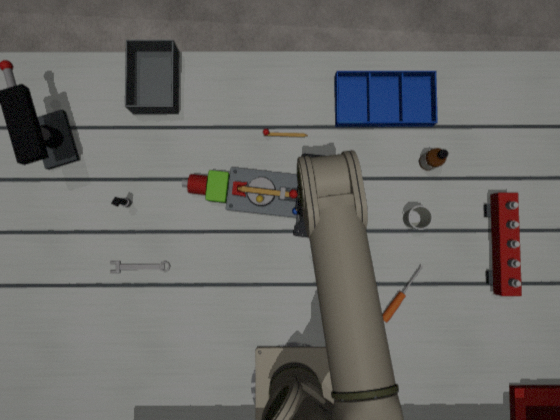

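>>> {"method": "apply_moves", "body": {"increments": [{"grip":255,"xyz":[-15,-50,0],"rotation":[0,0,0]},{"grip":255,"xyz":[-30,-100,0],"rotation":[0,0,0]},{"grip":255,"xyz":[-30,-100,0],"rotation":[0,0,0]},{"grip":255,"xyz":[-30,-100,0],"rotation":[0,0,0]}]}}

```text
time: 16.27
ee_pos: [0.5142, 0.0722, 0.2368]
eef_rot: [0.998, -0.055, 0.001, -0.004]
ft_force: [0.2, -0.8, -0.4]
width: 0.0003
```

```bash
python3 snap.py 15 wrist; python3 - <<'E'
from h import *
import pickle
w=pickle.load(open("wrist15.pkl","rb"))
print("expected nose px",proj(w,(.578+.07*.1162,.0965+.07*.9933,.035)))
cv2.imwrite('pics/w15c.png',cv2.resize(w["img"][30:250,210:400],None,fx=2.7,fy=2.7,interpolation=2))
hsv=cv2.cvtColor(w["img"],cv2.COLOR_BGR2HSV);m=cv2.inRange(hsv,(0,150,80),(8,255,255));n,l,st,ce=cv2.connectedComponentsWithStats(m)
X=np.array([.1162,.9933,0])
for i in range(1,n):
    if st[i,4]>150: print(st[i],ce[i],(onz(w,*ce[i],.071)-[.578,.0965,0])@X)
E
```

```text
t 16.325 pos [0.5144 0.0716 0.2369] F [ 0.5 -1.  -0. ] w 0.0006
X [ 0.994 -0.112  0.001] Y [-0.112 -0.994 -0.008] Z [ 0.002  0.008 -1.   ]
j [ 0.51  0.17 -0.8   1.7   0.11  1.33 -0.42]
expected nose px [338.87604416  96.36159499]
[ 318   79   43   43 1238] [339.93376414  96.20759289] 0.06705186897860732
[490 150  20  17 249] [499.91967871 157.91164659] 0.011661169722671658
```

View pics/w15c.png

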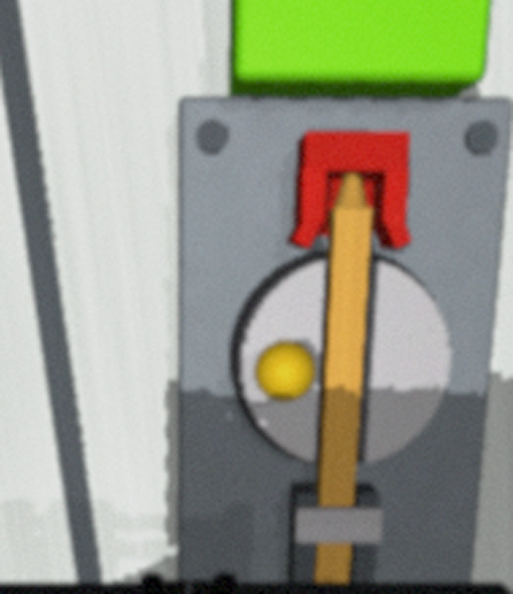

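The nose tip sits against the keeper's inner end wall, at about (339,94) against an expected (339,96). The disc is straight and the arm is clear at z = 0.237.

```bash
python3 -c "
from bench import r
print(r.read_state()['joint_vel']);print(r.close_job())"
```

```text
[ 0.00711475 -0.00246294  0.00520125 -0.00521433 -0.0017192   0.00312513
 -0.00219546]
the job is handed in; nothing more can be done
None
```

The shaft is locked: the brass bar is through the disc with its nose on the keeper's end stop. I handed the job in at about 16.3 s of the 48 s allowed.

- **Disc:** I pushed the yellow ball round with the closed fingertips to bring the slot to pi, on the robot's side. The first push left it 3.5° short, so I nudged the ball again. The wrist camera then put the slot within 0.7° of the bar and within 0.5 mm of its centre line.
- **Bar:** I pushed the red ball straight along the guide. The bar stopped moving while the push force rose from about 2 N to 9.7 N. The tool stopped about 1 mm from where I had calculated.
- **Last checks:** The nose tip lies against the keeper's inner end wall, within about 2 pixels of its expected place. The cap and nut beside the guide, and the rest of the bench, look unmoved in the final pictures. The arm finished clear of everything, with the TCP 0.237 m above the bench.
- **Disagreements:** The scene and top cameras put the two balls 2–4 mm lower than the stated heights, slightly more than the calibration error. The scene camera alone read the ball's angle as 87–90° after the first push, where the wrist camera showed about 86.4°; I relied on the wrist camera. Two early move calls were refused because I left out the rotation values; nothing moved.

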